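# Mount the power supply on its keyhole studs

## Robot

A 6-joint arm with a two-finger parallel gripper is mounted at the origin on a cart in front of the work surface, level with it; the furniture and walls round the work are solid. World frame = base frame: x ahead of the robot, y to its left, z up, the work surface at z = 0. Lengths are in m, angles in rad, forces in N, time in s.
With the tool pointing down it reaches from about 0.375 to 0.9 m from the base axis. Payload 3.1 kg.
Tool frame: the origin (TCP) lies at the centre of the arm's flange, where the gripper is bolted on; the fingertips stand 173 mm ahead of it and the grasp point (between the pads) lies 155 mm ahead of it; z points along the fingers, y is the line along which they close (so a half turn about z gives the same grasp; the last joint's range is limited). The gripper opens to 85 mm and grips with 20 to 120 N. Pads are 22 mm wide; open, the fingers measure 114 mm over their backs; the gripper's body (76 mm by 85 mm) begins 54 mm behind the grasp point. The pads swing forward as they close: fully open they stand 13 mm farther back than shut.
Start: joints at [1.024, 0.527, 1.433, -0, 1.181, -0.178], TCP at [0.225, 0.583, 0.405] pointing down, gripper open.
Joint ranges: [-3.08, 3.08], [-0.75, 2.2], [0.22, 2.44], [-1.43, 4.57], [0, 2.65], [-2.85, 2.85]. Speed limits (rad/s): [2.79, 2.79, 3.14, 3.14, 3.14, 3.14].

## Interface

Orientations are given as a unit quaternion [x, y, z, w].
In Python, from station import * gives the robot as it stands.
- The arm moves only by the shell command python3 -m jog 'ROWS' [OPENING] [FORCE]. ROWS is a JSON object of lists of equal length, an entry for each row: "linear": the shift along the world's x, y, z in mm, a list of three; "turn": the turn about the world's z in units of 5 degrees (1.0 is 5 degrees). A call has 1 to 12 rows; each row shifts and turns the commanded pose from where the row before left it; what a row does not reach is not made up. A row lasts 1/8 s, in which the tool goes at most 62.5 mm and 10.7 degrees, less where a joint would pass 70% of its speed; a pose out of reach is approached as far as the arm can. A call is refused whole if a number of a shift passes 62.5 or a number of a turn 1, either way. A call with a gripper value outside its range is refused whole. OPENING is the opening, from 0 (shut) to 1 (fully open), set as the call begins (- or left out, the last holds). The fingers move at their own pace and stop on an object; FORCE is the grip in N (left out, the last holds). Time passes only in rows, so rows that do not move let the fingers close. It gives the time, the measured TCP pose, the force, the opening and the grip force at its end, in the units of the state.
- sense(): the state, without advancing time (a new reading comes with each control period).
- snapshot(name): name is "side" or "top"; returns the picture (400x640x3 uint8, red, green, blue); there is no depth.
- get_calibration(name): a dict with "fx", "fy", "cx", "cy" (pixels), "dist_coeffs" ([k1, k2, p1, p2, k3] as OpenCV has them; the pictures are not rectified), "world_to_cam" (4x4, takes a point from world to camera coordinates). Camera axes: x right, y down, z forward; pixel columns grow to the right and rows downward; lengths in m; the calibration is good to about 2 mm. A picture is of the moment at which its call begins. get_calibration takes no time and is no camera call.
- sign_off(): hands the job in; it is judged then, once.
The state is a dict: "t": time; "q": joint angles; "qd": joint speeds; "tau": joint torques, N m; "tcp_pos": TCP position; "tool_rot": TCP orientation; "force": force on the tool from outside, world axes, zero at the start; "ft_torque": the same for the moment, N m; "finger_gap": opening from 0.0 (shut) to 1.0 (fully open); "gripper_force": force on a finger pad.
Only numpy, scipy, OpenCV 4.12 (cv2) and the standard library are available. Lean on these libraries where they do the work, as an engineer would, in place of code of your own. Each camera call takes 0.05 s, during which the arm holds its last target. There are 200 camera calls.

## Task

Take the aluminium power supply from the bench, set its slotted base plate down over the two brass studs of the white mounting panel, and slide it along the panel away from the orange spring tongue until the tongue snaps up behind the plate; then let go. Feel for the studs with light pressure and never force the plate: keep the load on the panel below about 30 N. Leave the multimeter, the screw tub and the screwdriver where they are.

Things in the scene. Friction and masses are not known exactly. Their poses are not given: they have to be found in the camera images.
- panel: White folded-sheet mounting panel, 270 x 220 x 12 mm, flat on the bench, screwed down. Origin: centre of its underside; x along its 270 mm length, the way the module slides home; z up. Fixed on it: terminal blocks 27 mm high, their near face 70 mm to the +y side of the stud line, a grey duct 37 mm high beyond them, and the carrier (see bay).
- bay (a point): Fixed point of the panel, axes as the panel: the centre of the bay on the top of the dark carrier plate (15 mm above the bench). The carrier is clamped through long holes and may stand up to 12 mm to either side of its middle place along x (exact in y); that shift is not measured: find it by sight or feel. With no shift, a module fully home has its origin at this point.
- stud_front (a point): Fixed point of the panel on the carrier's top where the front brass stud stands if the carrier has no shift (46.5 mm to +x of bay). Both studs: shank 5.5 mm diameter, head 10 mm diameter, head underside 5 mm and head top 8 mm above the carrier. The studs and the tongue shift together.
- stud_rear (a point): The same for the rear stud (65.5 mm to -x of bay). Behind it, in line, lies the orange spring tongue, 13 mm wide and 32 mm long, free end towards +x, 78 mm to -x of bay (with no shift), standing 5 mm above the carrier when up. The plate lying over it presses it level; it springs up once the plate's rear edge has slid past it.
- module: Power supply, about 0.35 kg: aluminium box 68 x 50 mm (grip its sides, 50 mm across y), 3 to 45 mm above the underside, green terminal strip on top at its +x end, blue line at its -x end; on a dark steel base plate 56 mm wide, 3 mm thick, from 76 mm behind to 90 mm ahead of the origin. Origin: underside, below the box's middle; x along the plate, to point along the panel's x when mounted.
- key_front (a point): Centre of the wide opening (15 mm across) of the front keyhole, on the plate's underside, 62 mm to +x of the module's origin. From it a slot 8.5 mm wide with a funnelled mouth runs towards -x and ends 18.25 mm from this point. The heads go in within about 2 mm of centre; fully home (slot end against the shank) is 15.5 mm farther on, and the tongue snaps up 2 mm before that.
- key_rear (a point): The same for the rear keyhole, 50 mm to -x of the module's origin; its slot runs towards -x too.
- catch (a joint): Angle of the orange spring tongue, rad: 0 = up (free, or locked behind the plate), about 0.16 = pressed level with the carrier by the plate lying on it. It takes 1.5 to 3 N at its free end to press it down.
- multimeter: Yellow multimeter, 135 x 68 x 45 mm, loose bystander. Origin: centre of its underside.
- screw_tub: Small round grey tub of screws, 65 mm across, 46 mm high, loose bystander. Origin: centre of its underside.
- screwdriver: Blue-handled screwdriver, 183 mm long, loose bystander. Origin: under its middle.
- crate_corner (a point): Near left top corner of the heavy black storage crate, 142 mm high, that stands behind the module and fills the far right of the bench; it is fixed. Lift the module over it or keep clear of it on the way to the panel.

How it is judged:
On the way:
1. the plate is down over both stud heads, flat on the carrier, pressing the spring tongue down (z of module in the frame of panel below 0.0185 m and value of joint catch above 0.1 rad and angle between the x axis of module and the x axis of panel, either way round below 0.06 rad and y of module in the frame of panel between -0.04 and -0.028 m and x of module in the frame of panel between -0.018 and 0.03 m), for 0.1 s.
At the end, for the whole second after the job is handed in: The module lies flat on the carrier (underside within 3 mm of it) with both studs in the narrow slots, in line with the panel within 0.06 rad, the tongue is up behind its plate (below 0.04 rad), and it is at rest and released (z of module in the frame of panel between 0.013 and 0.018 m and value of joint catch below 0.04 rad and angle between the x axis of module and the x axis of panel, either way round below 0.06 rad and angle between module's own z axis and vertical below 0.05 rad and y of module in the frame of panel between -0.038 and -0.03 m and x of module in the frame of panel between 0.001 and 0.035 m and linear speed of module below 0.01 m/s); the robot touches nothing.
It fails at once if more than 35 N between the module and the panel with what it carries (contact force between module and panel above 35 N).
It fails at once if the gripper pushes the panel, its carrier or the tongue with more than 15 N (contact force between the fingers and panel above 15 N).
It fails at once if the multimeter, screw tub or screwdriver is moved more than 15 mm (distance of any of multimeter, screw_tub, screwdriver from where it was at the start of the episode above 0.015 m).
It also fails if it takes over 61 s, if anything falls off the work surface, if the arm or the gripper's body presses on something with over 40 N, if the wrist force passes 120 N, or if a joint passes its speed limit or range.

## Working session

There is one attempt and no reset: what is moved stays moved. The work goes in short steps, Python scripts to look and compute and a shell command to move; the robot and the scene stay as the last step left them, time stands still between calls to the robot, and variables do not carry over. Pictures are saved under pics/ and viewed, at most 10 in all, crops included, and the job is handed in when it is done.

```bash
mkdir -p pics; ls; cat > h.py <<'E'
from station import *
import numpy as np, cv2
def snap(n,f):
    im=snapshot(n); cv2.imwrite('pics/'+f,im[:,:,::-1].copy()); return im
def ray(n,u,v):
    c=get_calibration(n); K=np.array([[c['fx'],0,c['cx']],[0,c['fy'],c['cy']],[0,0,1.]])
    p=cv2.undistortPoints(np.array([[[u,v]]],float),K,np.array(c['dist_coeffs']))[0,0]
    T=np.array(c['world_to_cam']);R=T[:3,:3];t=T[:3,3]
    return -R.T@t, R.T@np.array([p[0],p[1],1])
def at(n,u,v,z):
    o,d=ray(n,u,v); return (o+d*(z-o[2])/d[2])
def px(n,P):
    c=get_calibration(n); K=np.array([[c['fx'],0,c['cx']],[0,c['fy'],c['cy']],[0,0,1.]])
    T=np.array(c['world_to_cam'])
    return cv2.projectPoints(np.array(P,float).reshape(-1,3),cv2.Rodrigues(T[:3,:3])[0],T[:3,3],K,np.array(c['dist_coeffs']))[0][:,0]
E
python3 - <<'E'
from h import *
for n in('top','side'):
    snap(n,n+'0.png'); o,d=ray(n,320,200); print(n,o,d/np.linalg.norm(d), get_calibration(n)['fx'])
E
```

```text
pics
top [0.40354007 0.12571665 1.18587702] [ 0.12567367  0.0012986  -0.99207078] 408.12301136294127
side [ 0.13096108 -0.62110362  0.78873139] [ 0.37703837  0.68752072 -0.62061044] 420.5642544819194
```

View pics/top0.png

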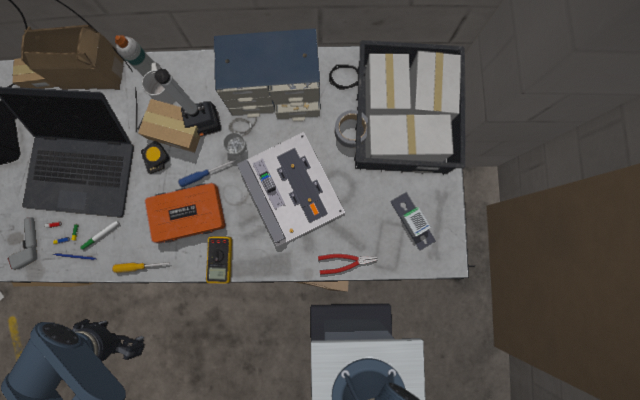

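View pics/side0.png

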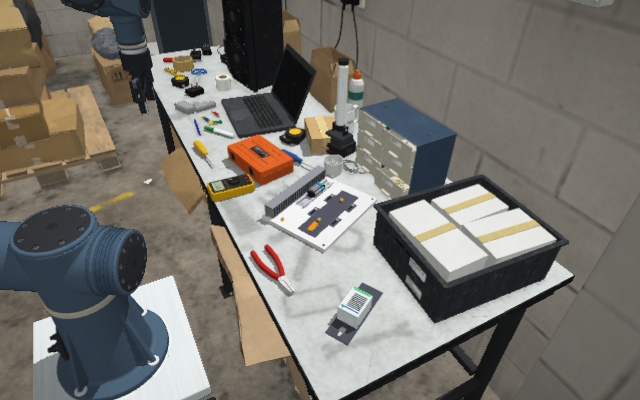

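The top view shows the panel at about (293,188), its orange tongue at (314,210), the module at (413,222) and the crate at (411,107). The multimeter is at (219,259), the tub at (235,146) and the screwdriver at (205,175). I'll take enlarged crops next.

```bash
python3 - <<'E'
import cv2,numpy as np
a=cv2.imread('pics/top0.png');b=cv2.imread('pics/side0.png')
A=cv2.resize(a[130:250,235:350],None,fx=5,fy=5,interpolation=cv2.INTER_CUBIC)[:600]
B=cv2.resize(a[185:257,380:445],None,fx=3.4,fy=3.4,interpolation=cv2.INTER_CUBIC)
C=cv2.resize(b[275:350,315:390],None,fx=2.9,fy=2.9,interpolation=cv2.INTER_CUBIC)
out=np.zeros((600,800,3),np.uint8);out[:A.shape[0],:A.shape[1]]=A
out[:B.shape[0],576:576+B.shape[1]]=B[:,:224];out[300:300+C.shape[0],576:576+C.shape[1]]=C[:,:224]
cv2.imwrite('pics/crop0.png',out)
E
```

```text
(no output)
```

View pics/crop0.png

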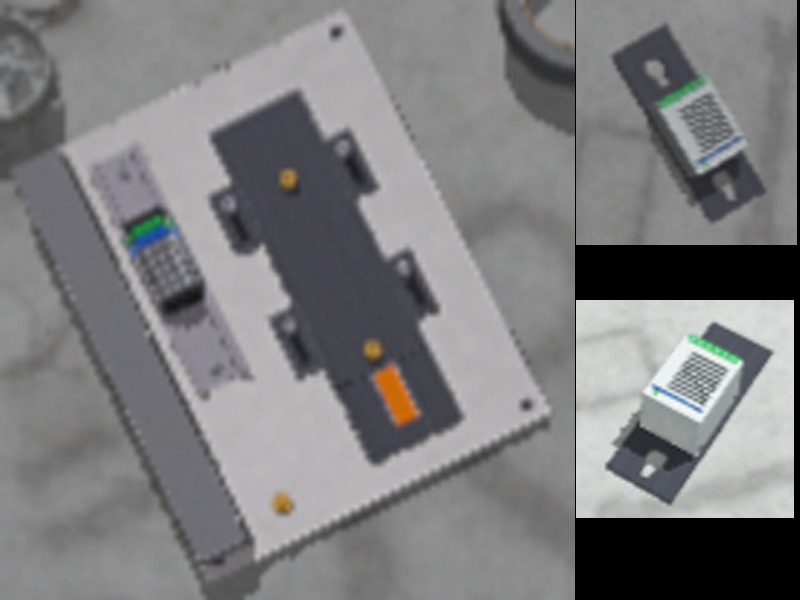

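The crop shows the panel's front stud at image (292.6,166) and the rear stud at (309.6,200). The module's plate corners are near (390.6,201), (407,192), (436,241.5) and (420,250). The green strip points up-left, so the module already has nearly the panel's heading.

```bash
python3 - <<'E'
from h import *
f=lambda x,y,s,ox,oy,bx,by:((x-ox+.5)/s-.5+bx,(y-oy+.5)/s-.5+by)
A=lambda x,y:f(x,y,5,0,0,235,130)
B=lambda x,y:f(x,y,3.4,576,0,380,185)
yaw=lambda d:np.degrees(np.arctan2(d[1],d[0]))
F=at('top',*A(288,179),.023);R=at('top',*A(373,349),.023)
print('studs',F,R,np.linalg.norm(F-R),yaw(F-R), 'bayshifted',R+(F-R)*65.5/112)
p=at('top',*A(345,12),.012);q=at('top',*A(550,410),.012);print('panel edge',p,q,np.linalg.norm(p-q),yaw(p-q))
# panel origin y: bay at y=-34mm; middle of the right edge at y=-110
c=[at('top',*B(*k),.003) for k in((612,55),(667,25),(766,192),(713,222))]
print('plate',np.round(c,4),[np.linalg.norm(c[i]-c[(i+1)%4]) for i in range(4)])
m=np.mean(c,0);d=(c[0]+c[1]-c[2]-c[3]);d/=np.linalg.norm(d)
print('centre',m,'yaw',yaw(d),'origin',m-d*.007)
kf=at('top',*B(655,71),.003);print('kf',kf, kf-d*.062)
b=[at('top',*B(*k),.045) for k in((659,105),(706,77),(747,147),(697,174))]
print('boxtop',np.mean(b,0),[np.linalg.norm(b[i]-b[(i+1)%4]) for i in range(4)],yaw(b[0]+b[1]-b[2]-b[3]))
G=lambda x,y:f(x,y,2.9,576,300,315,275)
b=[at('side',*G(*k),.045) for k in((688,334),(743,362),(703,419),(643,392))]
print('boxtop side',np.mean(b,0),[np.linalg.norm(b[i]-b[(i+1)%4]) for i in range(4)])
s=sense();print(s['tcp_pos'],s['tool_rot'],s['finger_gap'],s['force'])
for n,u,v in(('top',357,170),):print('crate corner',at(n,u,v,.142))
print(px('side',[F,R]))
E
```

```text
studs [0.65360148 0.20644472 0.023     ] [0.55310074 0.15823759 0.023     ] 0.11146446319794617 25.625610500827616 bayshifted [0.61187573 0.18643015 0.023     ]
panel edge [0.75670958 0.17269522 0.012     ] [0.51730168 0.056753   0.012     ] 0.266005147517914 25.84032013969881
plate [[ 0.5475 -0.0781  0.003 ]
 [ 0.5728 -0.1268  0.003 ]
 [ 0.4277 -0.2057  0.003 ]
 [ 0.4032 -0.159   0.003 ]] [np.float64(0.05486814617721836), np.float64(0.16521069057407103), np.float64(0.052701095414142224), np.float64(0.16544757974100868)]
centre [ 0.48782821 -0.14236123  0.003     ] yaw 28.90314466782227 origin [ 0.48170014 -0.14574454  0.003     ]
kf [ 0.53307954 -0.11463117  0.003     ] [ 0.47880238 -0.14459765  0.003     ]
boxtop [ 0.48243775 -0.14346752  0.045     ] [np.float64(0.04609805465545068), np.float64(0.06653468616822067), np.float64(0.047613320079894744), np.float64(0.06439062172051166)] 27.542747216281416
boxtop side [ 0.48544293 -0.1464853   0.045     ] [np.float64(0.04850163204010097), np.float64(0.06270966072511312), np.float64(0.049065500802579015), np.float64(0.06690160542790254)]
[0.22454701 0.58293826 0.40383213] [ 1.82884432e-01  9.83133931e-01 -9.12870429e-04 -3.53840005e-04] 1.0019914315396485 [-0.74004958 -1.17920821 -0.34014892]
crate corner [0.61292778 0.02945539 0.142     ]
[[340.47742472 198.46395365]
 [317.94877631 218.06398188]]
```

```bash
python3 -m jog '{"linear":[[21.5,-60.6,-8],[21.5,-60.6,-8],[21.5,-60.6,-8],[21.5,-60.6,-8],[21.5,-60.6,-8],[21.5,-60.6,-8],[21.5,-60.6,-8],[21.5,-60.6,-8],[21.5,-60.6,-8],[21.5,-60.6,-8],[21.5,-60.6,-8],[21.5,-60.6,-8]],"turn":[0.82,0.82,0.82,0.82,0.82,0.82,0.82,0.82,0.82,0.82,0.82,0.82]}' 1 40; python3 -m jog '{"linear":[[0,0,0],[0,0,0],[0,0,0]],"turn":[0,0,0]}'
python3 - <<'E'
from h import *
snap('top','t1.png');s=sense();print(s)
from scipy.spatial.transform import Rotation as R
print(R.from_quat(s['tool_rot']).as_matrix())
E
```

```text
t: 1.6
tcp_pos: [0.4739, -0.1204, 0.3117]
tool_rot: [-0.244, 0.97, 0.0, -0.0]
force: [0.8, -0.1, 0.1]
finger_gap: 0.999
gripper_force: 0.0
t: 1.98
tcp_pos: [0.4728, -0.1167, 0.3121]
tool_rot: [-0.244, 0.97, 0.001, -0.001]
force: [-0.2, 0.4, -0.5]
finger_gap: 1.004
gripper_force: 0.0
{'t': 2.025, 'q': array([-4.71802490e-01,  4.91166341e-01,  1.86282364e+00,  8.76468998e-05,
        7.88779322e-01, -2.53543588e+00]), 'qd': array([ 0.00305901, -0.00311838, -0.00808356, -0.00189426, -0.00310628,
       -0.00169321]), 'tau': array([-3.25640514e-01, -3.55317342e+01, -1.10821456e+01, -1.01153122e-02,
       -1.80159710e-03,  2.44979936e-03]), 'tcp_pos': array([ 0.47290724, -0.11667147,  0.31216768]), 'tool_rot': array([-2.43902238e-01,  9.69799645e-01,  4.10541671e-04, -4.22545403e-04]), 'force': array([-0.28222514,  0.39129246, -0.40075081]), 'ft_torque': array([-0.00036186, -0.03327547,  0.10474099]), 'gripper_force': 0.0, 'finger_gap': 0.9949679156928598}
[[-8.81023039e-01 -4.73072261e-01 -1.01983283e-03]
 [-4.73072955e-01  8.81023059e-01  5.90166794e-04]
 [ 6.19304699e-04  1.00240587e-03 -9.99999306e-01]]
```

```bash
python3 -m jog '{"linear":[[10,-28.5,0],[0,0,-30],[0,0,-30],[0,0,-30],[0,0,0],[0,0,0]],"turn":[0,0,0,0,0,0]}'; python3 - <<'E'
from h import *
import cv2
a=snap('top','t2.png');b=snap('side','s2.png')
o=np.hstack([cv2.resize(a[170:270,365:465],(400,400),interpolation=2),cv2.resize(b[250:350,310:410],(400,400),interpolation=2)])
cv2.imwrite('pics/c2.png',o[:,:,::-1].copy())
E
```

```text
t: 2.78
tcp_pos: [0.4838, -0.1461, 0.2229]
tool_rot: [-0.244, 0.97, -0.0, 0.0]
force: [0.8, 0.5, -0.9]
finger_gap: 1.001
gripper_force: 0.0
```

View pics/c2.png

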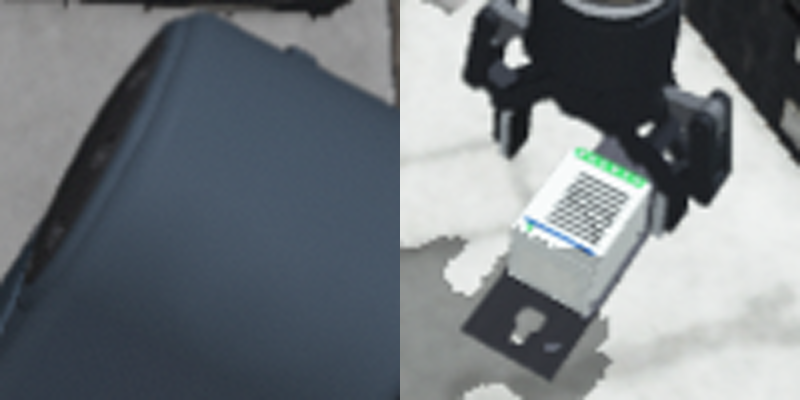

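The gripper straddles the box, seen in the side view with the fingers at crop (510,140) and (670,215). I'll lower it and grip.

```bash
python3 -m jog '{"linear":[[0,0,-20],[0,0,-20],[0,0,0]],"turn":[0,0,0]}'; python3 -m jog '{"linear":[[0,0,0],[0,0,0],[0,0,0],[0,0,0],[0,0,0],[0,0,0],[0,0,0],[0,0,0]],"turn":[0,0,0,0,0,0,0,0]}' 0.3 50; python3 -m jog '{"linear":[[0,0,10],[0,0,20],[0,0,0],[0,0,0]],"turn":[0,0,0,0]}'
python3 - <<'E'
from h import *
import cv2
a=snap('top','t3.png');b=snap('side','s3.png');print(sense()['tcp_pos'])
cv2.imwrite('pics/c3.png',cv2.resize(b[230:350,310:430],(600,600),interpolation=2)[:,:,::-1].copy())
E
```

```text
t: 3.25
tcp_pos: [0.4835, -0.1466, 0.1822]
tool_rot: [-0.243, 0.97, 0.0, -0.0]
force: [0.0, 0.8, 0.6]
finger_gap: 0.996
gripper_force: 0.0
t: 4.25
tcp_pos: [0.4837, -0.1468, 0.1833]
tool_rot: [-0.243, 0.97, -0.001, 0.001]
force: [-0.0, -0.2, 5.9]
finger_gap: 0.583
gripper_force: 53.6
t: 4.75
tcp_pos: [0.4834, -0.1467, 0.212]
tool_rot: [-0.243, 0.97, 0.0, -0.0]
force: [-0.2, -0.1, -2.8]
finger_gap: 0.578
gripper_force: 52.8
[ 0.48329598 -0.14660956  0.21157902]
```

View pics/c3.png

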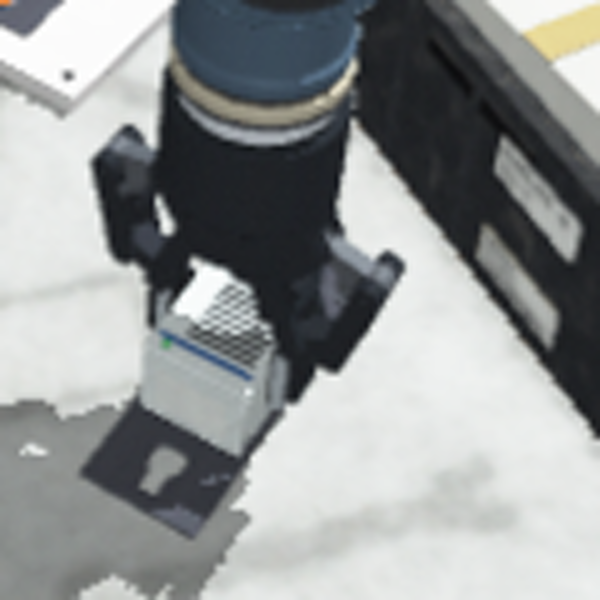

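The side view shows the module lifted and level. The rear plate corners are at crop (78,470) and (193,540), and the rear keyhole is at about (165,463).

```bash
python3 - <<'E'
from h import *
from scipy.spatial.transform import Rotation as R
S=lambda x,y:((x+.5)/5-.5+310,(y+.5)/5-.5+230)
zt=.0317; tcp=np.array([.4833,-.1466]);
d=np.array([np.cos(np.radians(28.2)),np.sin(np.radians(28.2))]);n=np.array([-d[1],d[0]])
for nm,p,z in(('cornerL',(78,470),zt),('cornerR',(193,540),zt-.003),('keyrear wide',(167,460),zt),('boxTL',(158,333),zt+.042),('boxTR',(250,380),zt+.042)):
    w=at('side',*S(*p),z)[:2]-tcp; print(nm,'along',w@d*1e3,'across',w@n*1e3)
for n_,f,c in(('top','top0.png',((292.6,166),(309.6,200))),('side','side0.png',((340.5,198.5),(318,218)))):
    im=cv2.imread('pics/'+f)[:,:,::-1].astype(float)
    P=[]
    for u,v in c:
        u0,v0=int(u)-6,int(v)-6; w=im[v0:v0+12,u0:u0+12]
        m=np.clip(w[...,0]-w[...,2]-50,0,None)
        if n_=='side' or 1:
            lab=(m>0).astype(np.uint8); k,L,st,ce=cv2.connectedComponentsWithStats(lab,connectivity=4)
            print([(st[i,4],ce[i]+[u0,v0]) for i in range(1,k)])
            g=1+np.argmin([np.linalg.norm(ce[i]+[u0,v0]-[u,v]) for i in range(1,k)]); m=m*(L==g)
        yy,xx=np.mgrid[:12,:12]; q=((xx*m).sum()/m.sum()+u0,(yy*m).sum()/m.sum()+v0)
        P.append(at(n_,*q,.0225)); 
    e=P[0]-P[1];print(n_,P,np.linalg.norm(e),np.degrees(np.arctan2(e[1],e[0])))
E
```

```text
cornerL along -76.46226148673692 across 26.670939495404816
cornerR along -76.11816372975167 across -29.92486887782221
keyrear wide along -50.876570925448206 across -1.8033889802290655
boxTL along -25.45242050129349 across 20.68325107186494
boxTR along -24.533267611318898 across -23.738532673738316
[(np.int32(9), array([292.11111111, 165.33333333]))]
[(np.int32(9), array([309.11111111, 199.66666667])), (np.int32(12), array([312.08333333, 204.25      ]))]
top [array([0.65409969, 0.20630095, 0.0225    ]), array([0.5526515 , 0.15870083, 0.0225    ])] 0.11206028375976725 25.136257158518077
[(np.int32(11), array([341.18181818, 199.18181818]))]
[(np.int32(12), array([318.5       , 219.16666667])), (np.int32(14), array([314.92857143, 222.35714286]))]
side [array([0.65354711, 0.20264343, 0.0225    ]), array([0.55312853, 0.15423529, 0.0225    ])] 0.11147751792665715 25.73702281376195
```

```bash
python3 -m jog '{"linear":[[0,0,30],[0,0,30],[0,40,0],[0,50,0],[0,50,0],[0,50,0],[0,50,0],[0,50,0],[20,35,0],[40,0,0],[40,0,0],[14.3,0,0]],"turn":[0,0,-0.26,-0.26,0,0,0,0,0,0,0,0]}'; python3 -m jog '{"linear":[[0,0,-20],[0,0,-15],[0,0,0],[0,0,0]],"turn":[0,0,0,0]}'
python3 - <<'E'
from h import *
import cv2
a=snap('top','t4.png');b=snap('side','s4.png');print(sense()['tcp_pos'],sense()['tool_rot'])
o=np.hstack([cv2.resize(a[140:240,240:340],(400,400),interpolation=2),cv2.resize(b[150:250,280:380],(400,400),interpolation=2)])
cv2.imwrite('pics/c4.png',o[:,:,::-1].copy())
E
```

```text
t: 6.35
tcp_pos: [0.5998, 0.1782, 0.2713]
tool_rot: [-0.221, 0.975, -0.0, 0.001]
force: [-0.3, -0.8, -2.8]
finger_gap: 0.579
gripper_force: 53.4
t: 6.85
tcp_pos: [0.5976, 0.1783, 0.2372]
tool_rot: [-0.221, 0.975, 0.0, -0.0]
force: [-1.2, 0.2, -2.5]
finger_gap: 0.577
gripper_force: 53.3
[0.59799818 0.17832745 0.23785618] [-2.20958974e-01  9.75282882e-01 -8.84562170e-05  6.51714007e-04]
```

View pics/c4.png

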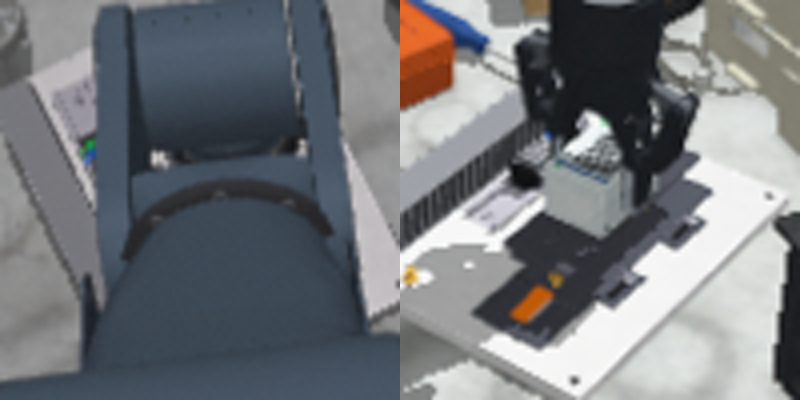

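The side view shows the module hovering over the carrier. The rear stud is at crop (557,280), just ahead of the tongue at (530,300). Next I'll feel downward.

```bash
python3 -m jog '{"linear":[[-0.3,0,-10],[0,0,-10],[0,0,-6],[0,0,-2],[0,0,0]],"turn":[0,0,0,0,0]}'; python3 -m jog '{"linear":[[0,0,-1],[0,0,-1],[0,0,-1],[0,0,0]],"turn":[0,0,0,0]}';python3 -m jog '{"linear":[[0,0,-1],[0,0,0],[0,0,0]],"turn":[0,0,0]}'
```

```text
t: 7.58
tcp_pos: [0.5976, 0.1783, 0.2088]
tool_rot: [-0.221, 0.975, 0.0, -0.0]
force: [0.0, 0.2, -2.2]
finger_gap: 0.58
gripper_force: 53.4
t: 8.07
tcp_pos: [0.5975, 0.1783, 0.2061]
tool_rot: [-0.221, 0.975, -0.0, -0.0]
force: [-0.6, -0.5, -3.5]
finger_gap: 0.578
gripper_force: 53.4
t: 8.45
tcp_pos: [0.5976, 0.1783, 0.2051]
tool_rot: [-0.221, 0.975, -0.0, -0.0]
force: [0.4, -0.7, -2.6]
finger_gap: 0.579
gripper_force: 53.4
```

```bash
python3 -m jog '{"linear":[[0,0,-1],[0,0,0],[0,0,0]],"turn":[0,0,0]}';python3 -m jog '{"linear":[[0,0,-1],[0,0,0],[0,0,0]],"turn":[0,0,0]}'
```

```text
t: 8.82
tcp_pos: [0.5975, 0.1783, 0.2041]
tool_rot: [-0.221, 0.975, 0.0, -0.0]
force: [0.1, -0.3, -2.8]
finger_gap: 0.577
gripper_force: 53.4
t: 9.2
tcp_pos: [0.5976, 0.1783, 0.2032]
tool_rot: [-0.221, 0.975, -0.0, 0.0]
force: [0.2, -0.1, -1.8]
finger_gap: 0.581
gripper_force: 53.4
```

```bash
python3 -m jog '{"linear":[[0,0,-1],[0,0,0],[0,0,0]],"turn":[0,0,0]}'
```

```text
t: 9.57
tcp_pos: [0.5977, 0.1783, 0.2023]
tool_rot: [-0.221, 0.975, -0.0, 0.0]
force: [0.5, 0.5, -1.2]
finger_gap: 0.579
gripper_force: 53.4
```

```bash
python3 -m jog '{"linear":[[0,0,-1],[0,0,-1],[0,0,0]],"turn":[0,0,0]}';python3 -m jog '{"linear":[[0,0,-1],[0,0,0],[0,0,0]],"turn":[0,0,0]}'
```

```text
t: 9.95
tcp_pos: [0.5977, 0.1783, 0.2002]
tool_rot: [-0.221, 0.975, -0.0, 0.0]
force: [2.0, 0.3, -1.8]
finger_gap: 0.58
gripper_force: 53.5
t: 10.32
tcp_pos: [0.5977, 0.1783, 0.1992]
tool_rot: [-0.221, 0.975, -0.0, 0.0]
force: [1.2, 0.9, -0.2]
finger_gap: 0.577
gripper_force: 53.5
```

```bash
python3 -m jog '{"linear":[[0,0,-1],[0,0,0],[0,0,0]],"turn":[0,0,0]}'
```

```text
t: 10.7
tcp_pos: [0.5976, 0.1783, 0.1984]
tool_rot: [-0.221, 0.975, -0.0, 0.0]
force: [0.8, 0.5, 1.5]
finger_gap: 0.574
gripper_force: 53.8
```

```bash
python3 -m jog '{"linear":[[0,0,-0.7],[0,0,0],[0,0,0]],"turn":[0,0,0]}'
```

```text
t: 11.08
tcp_pos: [0.5976, 0.1783, 0.1983]
tool_rot: [-0.221, 0.975, -0.0, 0.0]
force: [-0.9, 1.1, 5.2]
finger_gap: 0.581
gripper_force: 54.4
```

```bash
python3 -m jog '{"linear":[[0.9,0.43,0.3],[1.8,0.86,0],[1.8,0.86,0],[0,0,0]],"turn":[0,0,0,0]}'
```

```text
t: 11.58
tcp_pos: [0.6007, 0.18, 0.1983]
tool_rot: [-0.221, 0.975, -0.0, -0.002]
force: [-4.6, -0.9, 8.2]
finger_gap: 0.579
gripper_force: 54.7
```

```bash
python3 -m jog '{"linear":[[1.8,0.86,0],[1.8,0.86,0],[0,0,0]],"turn":[0,0,0]}'
```

```text
t: 11.95
tcp_pos: [0.6043, 0.1818, 0.1984]
tool_rot: [-0.221, 0.975, -0.0, -0.002]
force: [-5.9, -0.4, 7.9]
finger_gap: 0.576
gripper_force: 54.7
```

```bash
python3 -m jog '{"linear":[[1.8,0.86,0.2],[1.8,0.86,0],[0,0,0]],"turn":[0,0,0]}'
```

```text
t: 12.32
tcp_pos: [0.6079, 0.1835, 0.1984]
tool_rot: [-0.221, 0.975, -0.0, -0.002]
force: [-5.0, -1.5, 7.4]
finger_gap: 0.582
gripper_force: 54.5
```

```bash
python3 -m jog '{"linear":[[0.9,0.43,0],[0.9,0.43,0],[0,0,0]],"turn":[0,0,0]}'
```

```text
t: 12.7
tcp_pos: [0.6096, 0.1843, 0.1984]
tool_rot: [-0.221, 0.975, -0.0, -0.002]
force: [-5.0, -1.9, 7.3]
finger_gap: 0.578
gripper_force: 54.5
```

```bash
python3 -m jog '{"linear":[[0.9,0.43,0],[0,0,0],[0,0,0]],"turn":[0,0,0]}'; python3 -m jog '{"linear":[[0.9,0.43,0],[0,0,0],[0,0,0]],"turn":[0,0,0]}'
```

```text
t: 13.08
tcp_pos: [0.6105, 0.1848, 0.1984]
tool_rot: [-0.221, 0.975, -0.0, -0.002]
force: [-4.4, -2.6, 7.2]
finger_gap: 0.579
gripper_force: 54.5
t: 13.45
tcp_pos: [0.6116, 0.1852, 0.1983]
tool_rot: [-0.221, 0.975, -0.0, -0.002]
force: [-4.3, -0.9, 6.9]
finger_gap: 0.583
gripper_force: 54.5
```

```bash
python3 -m jog '{"linear":[[0.7,0.33,0],[0,0,0],[0,0,0]],"turn":[0,0,0]}'
python3 - <<'E'
from h import *
b=snap('side','s5.png')
cv2.imwrite('pics/c5.png',cv2.resize(b[185:245,290:350],(600,600),interpolation=2)[:,:,::-1].copy())
E
```

```text
t: 13.82
tcp_pos: [0.6121, 0.1855, 0.1983]
tool_rot: [-0.221, 0.975, -0.0, -0.002]
force: [-4.7, -1.3, 7.0]
finger_gap: 0.574
gripper_force: 54.5
```

View pics/c5.png

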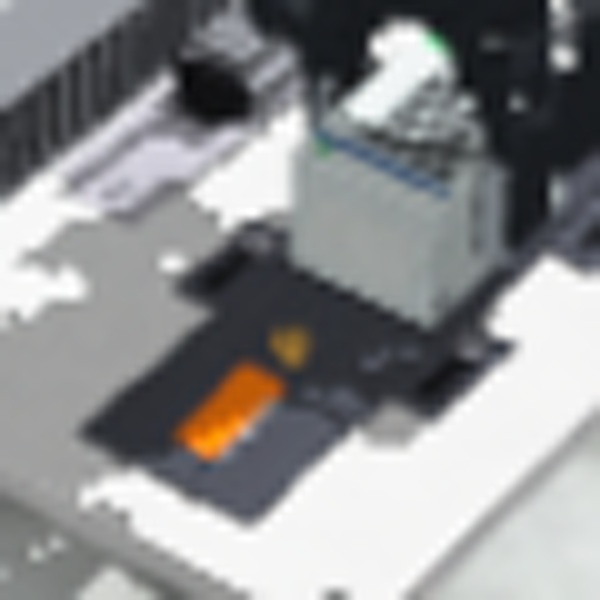

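The tongue at crop (230,410) shows entirely clear of the plate, with its free end at (262,375) next to the rear stud at (290,345). It looks raised. I'll push on gently to the stop.

```bash
python3 -m jog '{"linear":[[0.7,0.33,0],[0,0,0],[0,0,0]],"turn":[0,0,0]}'; python3 -m jog '{"linear":[[0.7,0.33,0],[0,0,0],[0,0,0]],"turn":[0,0,0]}'
```

```text
t: 14.25
tcp_pos: [0.6128, 0.1858, 0.1983]
tool_rot: [-0.221, 0.975, -0.0, -0.002]
force: [-4.1, -2.9, 6.1]
finger_gap: 0.579
gripper_force: 54.5
t: 14.62
tcp_pos: [0.6132, 0.186, 0.1983]
tool_rot: [-0.221, 0.975, -0.0, -0.003]
force: [-5.4, -2.0, 6.6]
finger_gap: 0.577
gripper_force: 54.6
```

```bash
python3 -m jog '{"linear":[[0.7,0.33,0],[0,0,0],[0,0,0]],"turn":[0,0,0]}'; python3 -m jog '{"linear":[[0.7,0.33,0],[0,0,0],[0,0,0]],"turn":[0,0,0]}'
```

```text
t: 15.0
tcp_pos: [0.6136, 0.1862, 0.1983]
tool_rot: [-0.221, 0.975, -0.0, -0.003]
force: [-6.0, -2.3, 7.8]
finger_gap: 0.578
gripper_force: 54.3
t: 15.38
tcp_pos: [0.6138, 0.1863, 0.1983]
tool_rot: [-0.221, 0.975, -0.0, -0.004]
force: [-8.1, -3.9, 9.9]
finger_gap: 0.58
gripper_force: 54.6
```

```bash
python3 -m jog '{"linear":[[-0.9,-0.43,0.5],[-0.5,-0.2,0.7],[0,0,0]],"turn":[0,0,0]}'; python3 -m jog '{"linear":[[0,0,0],[0,0,0],[0,0,0],[0,0,0],[0,0,0],[0,0,0]],"turn":[0,0,0,0,0,0]}' 1; python3 -m jog '{"linear":[[0,0,10],[0,0,20],[0,0,40],[0,0,50],[0,0,0]],"turn":[0,0,0,0,0]}'
python3 - <<'E'
from h import *
b=snap('side','s6.png')
cv2.imwrite('pics/c6.png',cv2.resize(b[165:245,290:370],(600,600),interpolation=2)[:,:,::-1].copy())
E
```

```text
t: 15.75
tcp_pos: [0.6134, 0.1862, 0.1984]
tool_rot: [-0.221, 0.975, -0.0, -0.003]
force: [-4.8, -2.8, 2.0]
finger_gap: 0.58
gripper_force: 53.5
t: 16.5
tcp_pos: [0.615, 0.1866, 0.1991]
tool_rot: [-0.221, 0.975, -0.0, 0.0]
force: [-0.5, -0.8, -0.3]
finger_gap: 1.002
gripper_force: 0.0
t: 17.12
tcp_pos: [0.6166, 0.1869, 0.3257]
tool_rot: [-0.221, 0.975, -0.001, 0.006]
force: [0.1, 0.3, 0.3]
finger_gap: 0.997
gripper_force: 0.0
```

View pics/c6.png

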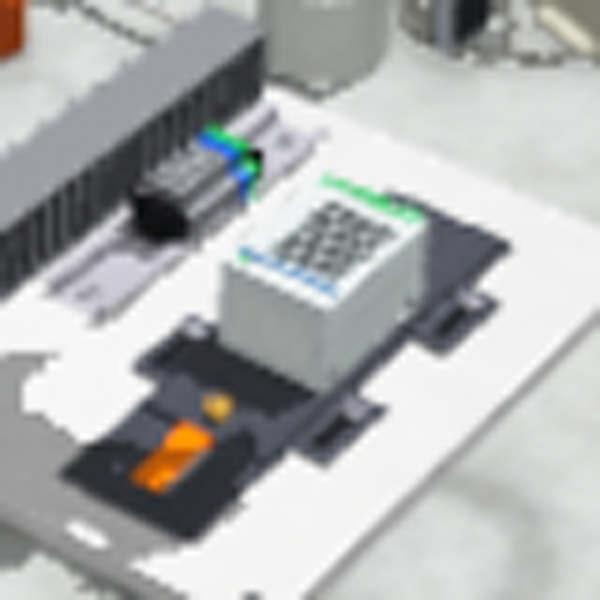

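The side view shows the module flat and released, with the rear stud in its slot at (218,405). The tongue at (180,450) is fully clear behind the plate.

```bash
python3 -c "
from station import *
print(sign_off())"
```

```text
the job is handed in; nothing more can be done
None
```

The power supply sits flat over both studs and was slid to its stop. The tongue looks up behind the plate in the last picture, the gripper has let go, and the job was handed in at about 17 s with wrist force never above about 15 N; no verdict was returned.

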